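Set the cheeses out on their display boards

ROBOT

A 6-joint arm with a two-finger parallel gripper is mounted at the origin on the work surface. World frame = base frame: x ahead of the robot, y to its left, z up, the work surface at z = 0. Lengths are in mm, angles in rad, forces in N, time in s.
With the tool pointing down it reaches from about 400 to 925 mm from the base axis. Payload 12.5 kg.
Tool frame: the origin (TCP) lies at the very end of the fingers, on their centre line; the grasp point (between the pads) lies grip_depth behind it (grip_depth is the distance from the TCP to the grasp point, in mm); z points along the fingers, y is the line along which they close (so a half turn about z gives the same grasp; the last joint's range is limited). The gripper opens to 95 mm and grips with 3 to 60 N. Pads are 20 mm wide; open, the fingers measure 119 mm over their backs; the gripper's body (75 mm by 180 mm) begins 59 mm behind the grasp point.
Start: joints at [-1.304, 0.491, 1.559, -0, 1.092, -0.106], TCP at [227.664, -582.079, 214.661] pointing down, gripper open.
Joint ranges: [-3.1, 3.1], [-0.84, 2.19], [0.05, 2.79], [-1.13, 4.28], [0.06, 2.93], [-2.69, 2.69]. Speed limits (rad/s): [2.22, 2.22, 2.79, 3.14, 3.14, 3.14].

INTERFACE

Orientations are given as [roll, pitch, yaw] about the fixed x, y, z axes, in that order (R = Rz(yaw) Ry(pitch) Rx(roll)).
In Python, from cell import state, read_camera, job_done, grip_depth gives the robot as it stands.
- The arm moves only by the tool drive_tool, never from a script. Its argument "targets" is a list of rows, each an object with "jaw": the opening, from 0 (shut) to 1 (fully open); "travel": the shift along the tool's x, y, z in m, a list of three; "twist": the turn about the tool's z in rad. In form: [{"jaw": jaw, "travel": [tx, ty, tz], "twist": twist}, ...]. A call has 1 to 8 rows; each row is the pose to reach, as a shift and turn from the pose commanded when the call began, along the tool's axes at that moment; what a row does not reach only later rows make up. A row lasts 1/12 s, in which the tool goes at most 41.7 mm and 7.16 degrees, less where a joint would pass 70% of its speed; a pose out of reach is approached as far as the arm can. A call with a gripper value outside its range is refused whole. The fingers move at their own pace and stop on an object; the grip force is fixed at half the most. Time passes only in rows, so rows that repeat a pose let the fingers close. It gives the time, the measured TCP pose, the force, the opening and the grip force at its end, in the units of the state.
- state(): the state, without advancing time (a new reading comes with each control period).
- read_camera(name): name is "scene" or "side" or "wrist"; returns a dict with "frame" (480x640x3 uint8, red, green, blue), "fx", "fy", "cx", "cy" (pixels), "R" (3x3) and "t" (3): a world point X has camera coordinates R X + t. Camera axes: x right, y down, z forward; pixel columns grow to the right and rows downward; lengths in mm; the calibration is good to about 2 mm. A picture is of the moment at which its call begins. There is no depth.
- job_done(): hands the job in; it is judged then, once.
The state is a dict: "t": time; "joints": joint angles; "qvel": joint speeds; "tau": joint torques, N m; "eef_pos": TCP position; "tcp_rot": TCP orientation; "ft_force": force on the tool from outside, world axes, zero at the start; "moment": the same for the moment, N m; "opening": opening from 0.0 (shut) to 1.0 (fully open); "grip_force": force on a finger pad.
Only numpy, scipy, OpenCV 4.12 (cv2) and the standard library are available. Lean on these libraries where they do the work, as an engineer would, in place of code of your own. Each camera call takes 0.05 s, during which the arm holds its last target. There are 200 camera calls.

TASK

Set each of the four small cheeses that lie loose on the counter out on the wooden display board whose dark slate inlay has its shape and size, lying flat within the inlay and turned the way the inlay is (the half wheel's cut face along the inlay's straight side). Put each one down gently rather than dropping it, and leave the honey jar and the pepper mill standing where they are.

Things in the scene. Friction and masses are not known exactly. Their poses are not given: they have to be found in the camera images.
- big_wheel: The larger round cheese: upright disc with orange rind, diameter 64 mm, height 40 mm, about 0.13 kg. It lies flat on the counter. Origin: centre of its underside; z up along its axis.
- small_wheel: The smaller round cheese: disc with the same orange rind, diameter 40 mm, height 32 mm, about 0.045 kg. It lies flat on the counter. Origin: centre of its underside; z up along its axis.
- half_wheel: Half of a round cheese, D-shaped from above: 100 mm along its y, 50 mm along its x, 42 mm high, about 0.17 kg. The flat pale cut face (100 mm long, upright) is at x = -25 mm and the round orange back (radius 50 mm) reaches x = +25 mm. Origin: on the underside, midway between cut face and back; z up. Easily gripped across x (50 mm).
- block: Rectangular cheese, pale with an orange rind on top: 50 mm along its x, 100 mm along its y, 42 mm high, about 0.21 kg. Origin: centre of its underside; z up. Easily gripped across x (50 mm).
- big_wheel_board: Fixed wooden board, 120 (x) by 130 (y) by 12 mm, brass strip along its -x edge; +x points away from the robot within 0.4 rad. Origin: middle of its underside. Dark slate inlay flush with the top, centred 15 mm along +x from the origin: a disc of 80 mm diameter, for the 64 mm wheel.
- small_wheel_board: Fixed wooden board, 120 (x) by 130 (y) by 12 mm, brass strip along its -x edge; +x points away from the robot within 0.4 rad. Origin: middle of its underside. Dark slate inlay flush with the top, centred 15 mm along +x from the origin: a disc of 56 mm diameter, for the 40 mm wheel.
- half_wheel_board: Fixed wooden board, 120 (x) by 130 (y) by 12 mm, brass strip along its -x edge; +x points away from the robot within 0.4 rad. Origin: middle of its underside. Dark slate inlay flush with the top, centred 15 mm along +x from the origin: D-shaped, 66 mm (x) by 116 mm (y), straight side towards the brass strip, round side towards +x. The half wheel's axes shall point as the board's.
- block_board: Fixed wooden board, 120 (x) by 130 (y) by 12 mm, brass strip along its -x edge; +x points away from the robot within 0.4 rad. Origin: middle of its underside. Dark slate inlay flush with the top, centred 15 mm along +x from the origin: a rectangle, 66 mm along x by 116 mm along y. The block's y shall run along the board's y, either way round.
- honey_jar: Bystander, loose: jar with a brass-coloured lid and paper label, 52 mm diameter, 75 mm tall, 0.22 kg, standing among the cheeses; to be left standing where it is. Origin: centre of its underside.
- pepper_mill: Bystander, loose: turned dark-wood pepper mill, 50 mm diameter at the foot, 88 mm tall, 0.2 kg, standing among the cheeses; to be left standing where it is. Origin: centre of its underside.
Not all that is in view belongs to the job. Leave any blue or red look-alike of the small_wheel alone.

How it is judged (in metres and radians):
At the end, for the whole second after the job is handed in: Each cheese lies flat, released and at rest on its own board, its centre within 12 mm of the inlay's along both board axes; half wheel and block turned within 15 degrees of their inlays, the cut face on the straight side; jar and mill upright, within 40 mm of their start (x of big_wheel in the frame of big_wheel_board between 0.003 and 0.027 m and y of big_wheel in the frame of big_wheel_board between -0.012 and 0.012 m and z of big_wheel in the frame of big_wheel_board between 0.008 and 0.017 m and angle between each of big_wheel, small_wheel, half_wheel, block's own z axis and vertical below 0.1 rad and linear speed of each of big_wheel, small_wheel, half_wheel, block below 0.02 m/s and angular speed of each of big_wheel, small_wheel, half_wheel, block below 0.2 rad/s and x of small_wheel in the frame of small_wheel_board between 0.003 and 0.027 m and y of small_wheel in the frame of small_wheel_board between -0.012 and 0.012 m and z of small_wheel in the frame of small_wheel_board between 0.008 and 0.017 m and x of half_wheel in the frame of half_wheel_board between 0.003 and 0.027 m and y of half_wheel in the frame of half_wheel_board between -0.012 and 0.012 m and z of half_wheel in the frame of half_wheel_board between 0.008 and 0.017 m and angle between the x axis of half_wheel and the x axis of half_wheel_board, either way round below 0.26 rad and x of block in the frame of block_board between 0.003 and 0.027 m and y of block in the frame of block_board between -0.012 and 0.012 m and z of block in the frame of block_board between 0.008 and 0.017 m and angle between the x axis of block and the x axis of block_board, either way round below 0.26 rad and x of half_wheel_board in the frame of half_wheel below 0 m and distance of each of honey_jar, pepper_mill from where it was at the start of the episode below 0.04 m and angle between each of honey_jar, pepper_mill's own z axis and vertical below 0.2 rad); the robot touches nothing.
It fails at once if the honey jar is knocked over or pushed more than 40 mm away (distance of honey_jar from where it was at the start of the episode above 0.04 m or angle between honey_jar's own z axis and vertical above 0.5 rad).
It fails at once if the pepper mill is knocked over or pushed more than 40 mm away (distance of pepper_mill from where it was at the start of the episode above 0.04 m or angle between pepper_mill's own z axis and vertical above 0.5 rad).
It fails at once if a cheese is dropped or thrown (moving faster than 0.7 m/s with no finger on it) ((linear speed of big_wheel above 0.7 m/s and contact force between the fingers and big_wheel below 0.05 N) or (linear speed of small_wheel above 0.7 m/s and contact force between the fingers and small_wheel below 0.05 N) or (linear speed of half_wheel above 0.7 m/s and contact force between the fingers and half_wheel below 0.05 N) or (linear speed of block above 0.7 m/s and contact force between the fingers and block below 0.05 N)).
It also fails if it takes over 99 s, if anything falls off the work surface, if the arm or the gripper's body presses on something with over 40 N, if the wrist force passes 120 N, or if a joint passes its speed limit or range.

## Working session

There is one attempt and no reset: what is moved stays moved. The work goes in short steps, Python scripts to look and compute and a tool call to move; the robot and the scene stay as the last step left them, time stands still between calls to the robot, and variables do not carry over. Pictures are saved under pics/ and viewed, at most 14 in all, crops included, and the job is handed in when it is done.

Besides the shell and the picture viewer there is one more tool, called after "Request:" by a JSON object that holds its "name" and its "arguments". drive_tool: Moves the arm, as the interface text tells. Its arguments: {"type":"object","properties":{"targets":{"type":"array"}},"required":["targets"]}

```bash
ls; mkdir -p pics
python3 - <<'E'
from cell import *
import cv2
print(state(), grip_depth)
for n in ("scene","side"):
    c=read_camera(n); cv2.imwrite(f"pics/{n}0.png",c["frame"][:,:,::-1]); print(n,c["fx"],c["cx"],c["cy"],c["R"],c["t"])
E
```

```text
pics
{'t': 0.0, 'joints': array([-1.30359957e+00,  4.91573801e-01,  1.55943257e+00, -1.19443685e-05,
        1.09168863e+00, -1.05627939e-01]), 'qvel': array([ 0.00088329, -0.00051071,  0.00108089, -0.00062195, -0.00031065,
       -0.00055378]), 'tau': array([-1.97630565e-03, -6.12650371e+01, -2.58179730e+01,  6.91940566e-02,
        4.82693198e-02, -1.42282779e-04]), 'eef_pos': array([ 227.59513737, -581.83736139,  214.0587106 ]), 'tcp_rot': array([-3.14049534e+00, -1.05687415e-04,  3.72830147e-01]), 'ft_force': array([-0.71849229,  0.04085928,  0.32522455]), 'moment': array([ 0.03701654,  0.00113232, -0.00337135]), 'grip_force': 0.0, 'opening': 0.999957729077688} 18.8
scene 507.22306818946197 324.75186906674656 238.3262966002084 [[ 0.79338396  0.60867119  0.00782793]
 [ 0.34622766 -0.44064542 -0.82822583]
 [-0.50066786  0.65981133 -0.56033981]] [-373.09543048 -109.99119572 1285.75962784]
side 560.8543067358277 322.41118297217906 237.49708319673442 [[-0.98546342 -0.1695345   0.01094979]
 [-0.0964035   0.50497153 -0.85773546]
 [ 0.13988642 -0.84632252 -0.51397469]] [ 454.14806933   63.53995856 1082.37658399]
```

View pics/scene0.png

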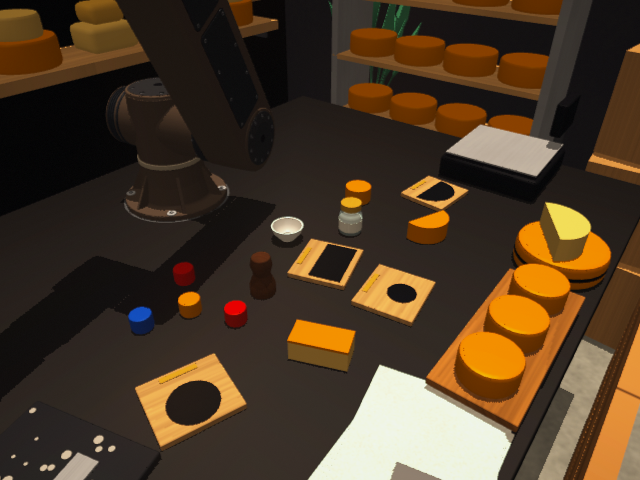

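View pics/side0.png

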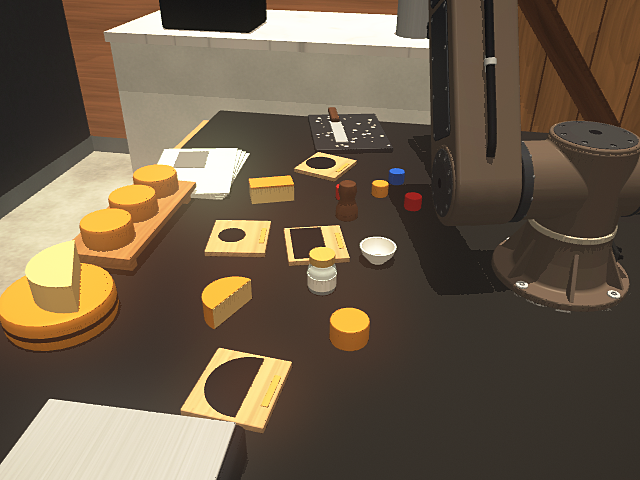

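Scene/side pixels:
- **Big wheel:** (358,192)/(350,328).
- **Small wheel:** the orange one at (190,304)/(380,188). The blue (141,320) and reds (184,273), (236,314) are look-alikes.
- **Half wheel:** (428,226)/(226,300).
- **Block:** (321,344)/(271,190).
- **Boards:** half (435,193)/(237,388), block (326,263)/(316,243), small disc (394,294)/(238,238), big disc (190,397)/(325,165).
- **Bystanders:** jar (350,217)/(321,272), mill (262,274)/(347,200).

Next I fit silhouettes in both views.

```bash
cat > h.py <<'E'
import numpy as np, cv2
from scipy.optimize import minimize
from cell import *
def proj(c,P):
    q=np.asarray(P)@np.array(c["R"]).T+c["t"]; return q[:,:2]/q[:,2:]*[c["fx"],c["fy"]]+[c["cx"],c["cy"]]
def ray(c,uv,z):
    d=np.array(c["R"]).T@[(uv[0]-c["cx"])/c["fx"],(uv[1]-c["cy"])/c["fy"],1]; o=-np.array(c["R"]).T@c["t"]
    return o+d*(z-o[2])/d[2]
def prism(xy,h,z0=0): return np.array([[x,y,z] for x,y in xy for z in(z0,z0+h)],float)
def circ(r,a=0,b=2*np.pi,dx=0): return [(r*np.cos(t)+dx,r*np.sin(t)) for t in np.linspace(a,b,40)]
def rect(x,y): return [(i*x/2,j*y/2) for i in(-1,1) for j in(-1,1)]
M={"big":prism(circ(32),40),"small":prism(circ(20),32),"half":prism(circ(50,-np.pi/2,np.pi/2,-25),42),
 "block":prism(rect(50,100),42),"board":prism(rect(120,130),12)}
def mask(c,seed,thr,hull):
    hsv=cv2.cvtColor(c["frame"],cv2.COLOR_RGB2HSV)
    m=((hsv[:,:,2]>thr)&(hsv[:,:,1]>90)).astype(np.uint8)
    _,l,s,_=cv2.connectedComponentsWithStats(m)
    k=l[seed[1],seed[0]]; m=(l==k).astype(np.uint8) if k else m*0
    if hull and k:
        p=cv2.convexHull(np.argwhere(m)[:,::-1].astype(np.int32)); m=cv2.fillConvexPoly(m,p,1)
    return m
def move(P,p):
    c,s=np.cos(p[2]),np.sin(p[2]); return P@np.array([[c,s,0],[-s,c,0],[0,0,1]])+[p[0],p[1],0]
def iou(c,m,P):
    S=4; h=cv2.convexHull(proj(c,P).astype(np.float32))
    r=np.zeros_like(m); cv2.fillConvexPoly(r,np.round(h*2**S).astype(np.int32),1,cv2.LINE_8,S)
    return (r&m).sum()/max(1,(r|m).sum())
def fit(cs,ms,model,p0):
    P=M[model]; f=lambda p:-sum(iou(c,m,move(P,p)) for c,m in zip(cs,ms))
    best=None
    for d in (-.15,0,.15):
        q=np.array(p0)+[0,0,d]
        r=minimize(f,q,method="Nelder-Mead",options=dict(initial_simplex=[q,q+[15,0,0],q+[0,15,0],q+[0,0,.2]]))
        if best is None or r.fun<best.fun: best=r
    return best.x,[iou(c,m,move(P,best.x)) for c,m in zip(cs,ms)]
def go(x,y,z,yaw=None,cur=None):
    "travel/twist from the present (or given [x,y,z,yaw]) pose to a world TCP pose"
    s=state(); 
    if cur is None: cur=[*s["eef_pos"],s["tcp_rot"][2]]
    a=cur[3]; d=np.array([x,y,z])-cur[:3]
    tw=0 if yaw is None else ((a-yaw+np.pi/2)%np.pi)-np.pi/2
    return np.round([(d[0]*np.cos(a)+d[1]*np.sin(a))/1000,(d[0]*np.sin(a)-d[1]*np.cos(a))/1000,-d[2]/1000,tw],3)
E
cat > m.py <<'E'
from h import *
C={n:read_camera(n) for n in("scene","side")}; cs=[C["scene"],C["side"]]
def do(n,mod,s1,s2,yaw,hull=False,h=0,use=(0,1)):
    ms=[mask(c,s,60,hull) for c,s in zip(cs,(s1,s2))]
    p0=(ray(cs[0],s1,h)+ray(cs[1],s2,h))/2
    for u in ([0],[1],[0,1]):
        x,i=fit([cs[k] for k in u],[ms[k] for k in u],mod,[p0[0],p0[1],yaw]); print(n,u,np.round(x,2),np.round(i,2),[m.sum() for m in ms],np.round(np.hypot(x[0],x[1])))
do("big","big",(358,190),(350,322),0,h=30)
do("small","small",(190,304),(380,188),0,h=16)
do("half","half",(428,229),(226,293),.6,h=21)
do("block","block",(321,335),(271,188),.3,h=30)
do("Bhalf","board",(411,193),(280,372),0,True,12)
do("Bblock","board",(300,265),(292,235),0,True,12)
do("Bsmall","board",(394,311),(216,240),0,True,12)
do("Bbig","board",(225,418),(325,175),0,True,12)
print("jar",ray(cs[0],(350,229),0),ray(cs[1],(322,287),0)); print("mill",ray(cs[0],(263,290),0),ray(cs[1],(347,213),0))
E
python3 m.py
```

```text
big [0] [3.6995e+02 2.6422e+02 1.6000e-01] [0.77] [np.uint64(816), np.uint64(60900)] 455.0
big [1] [465.32 442.01  -0.74] [0.04] [np.uint64(816), np.uint64(60900)] 642.0
big [0, 1] [3.7023e+02 2.6381e+02 2.7000e-01] [0.77 0.03] [np.uint64(816), np.uint64(60900)] 455.0
small [0] [ 3.6201e+02 -2.6343e+02  1.6000e-01] [0.91] [np.uint64(543), np.uint64(569)] 448.0
small [1] [ 3.6804e+02 -2.6583e+02  2.0000e-01] [0.48] [np.uint64(543), np.uint64(569)] 454.0
small [0, 1] [ 3.6648e+02 -2.6624e+02  5.0000e-02] [0.89 0.48] [np.uint64(543), np.uint64(569)] 453.0
half [0] [580.24 221.5    2.56] [0.44] [np.uint64(2125), np.uint64(60900)] 621.0
half [1] [465.2  447.54   1.76] [0.05] [np.uint64(2125), np.uint64(60900)] 646.0
half [0, 1] [580.51 219.67   2.59] [0.44 0.03] [np.uint64(2125), np.uint64(60900)] 621.0
block [0] [ 615.46 -199.63   -1.19] [0.98] [np.uint64(2724), np.uint64(60900)] 647.0
block [1] [486.53  42.38  -1.71] [0.03] [np.uint64(2724), np.uint64(60900)] 488.0
block [0, 1] [ 615.44 -199.63   -1.19] [0.98 0.02] [np.uint64(2724), np.uint64(60900)] 647.0
Bhalf [0] [5.3875e+02 3.4133e+
[... 580 characters left out ...]
 [np.uint64(3286), np.uint64(79911)] 633.0
Bsmall [1] [508.9  422.59  -1.69] [0.09] [np.uint64(3286), np.uint64(79911)] 661.0
Bsmall [0, 1] [6.3309e+02 3.8700e+00 1.6000e-01] [0.99 0.03] [np.uint64(3286), np.uint64(79911)] 633.0
Bbig [0] [ 5.1726e+02 -3.9486e+02 -3.3000e-01] [0.99] [np.uint64(6471), np.uint64(1217)] 651.0
Bbig [1] [ 5.2104e+02 -3.9273e+02 -3.4000e-01] [0.98] [np.uint64(6471), np.uint64(1217)] 652.0
Bbig [0, 1] [ 5.1890e+02 -3.9392e+02 -3.4000e-01] [0.97 0.97] [np.uint64(6471), np.uint64(1217)] 651.0
jar [435.12984525 140.71509139   0.        ] [437.98040492 137.36212591   0.        ]
mill [ 427.49123102 -140.12604585    0.        ] [ 430.66776532 -153.69398809    0.        ]
```

Run:
```python
from h import *
for n,ps in (("scene",[(428,229),(411,193),(358,190),(348,190),(358,199),(408,206),(441,196),(428,211)]),("side",[(350,322),(350,340),(226,288),(237,300),(271,188),(271,197),(280,372),(250,420),(216,240),(292,235),(300,320),(370,300),(380,188)])):
    c=read_camera(n); h=cv2.cvtColor(c["frame"],cv2.COLOR_RGB2HSV); print(n,[(p,h[p[1],p[0]].tolist()) for p in ps])
```

```text
scene [((428, 229), [14, 255, 103]), ((411, 193), [17, 166, 233]), ((358, 190), [18, 255, 243]), ((348, 190), [15, 255, 113]), ((358, 199), [21, 224, 238]), ((408, 206), [10, 73, 42]), ((441, 196), [0, 0, 20]), ((428, 211), [10, 73, 42])]
side [((350, 322), [21, 187, 254]), ((350, 340), [14, 197, 153]), ((226, 288), [21, 187, 254]), ((237, 300), [17, 143, 155]), ((271, 188), [20, 124, 156]), ((271, 197), [19, 136, 169]), ((280, 372), [21, 115, 252]), ((250, 420), [19, 125, 247]), ((216, 240), [23, 107, 254]), ((292, 235), [10, 99, 72]), ((300, 320), [12, 96, 74]), ((370, 300), [11, 96, 77]), ((380, 188), [14, 192, 149])]
```

```bash
sed -i 's/mask(c,s,60,hull) for/mask(c,s,95,hull) for/; s/(325,175),0,True/(325,173),0,True/; s/(292,235)/(292,243)/' m.py; sed -i 's/"half",(428,229),(226,293),.6/"half",(428,229),(226,288),2.6/' m.py; python3 m.py
```

```text
big [0] [3.6934e+02 2.6056e+02 2.5000e-01] [0.77] [np.uint64(595), np.uint64(1508)] 452.0
big [1] [3.7265e+02 2.6494e+02 2.0000e-02] [0.92] [np.uint64(595), np.uint64(1508)] 457.0
big [0, 1] [3.7117e+02 2.6275e+02 1.5000e-01] [0.76 0.9 ] [np.uint64(595), np.uint64(1508)] 455.0
small [0] [ 3.6221e+02 -2.6361e+02  1.6000e-01] [0.65] [np.uint64(386), np.uint64(403)] 448.0
small [1] [ 3.6648e+02 -2.6627e+02  2.2000e-01] [0.61] [np.uint64(386), np.uint64(403)] 453.0
small [0, 1] [ 3.6664e+02 -2.6630e+02  2.5000e-01] [0.64 0.61] [np.uint64(386), np.uint64(403)] 453.0
half [0] [576.21 223.22   2.85] [0.44] [np.uint64(1753), np.uint64(1852)] 618.0
half [1] [581.63 218.03   2.68] [0.77] [np.uint64(1753), np.uint64(1852)] 621.0
half [0, 1] [580.08 219.44   2.78] [0.42 0.77] [np.uint64(1753), np.uint64(1852)] 620.0
block [0] [ 614.64 -200.05   -1.19] [0.96] [np.uint64(2568), np.uint64(1152)] 646.0
block [1] [ 619.07 -199.06    1.93] [0.99] [np.uint64(2568), np.uint64(1152)] 650.0
block [0, 1] [ 617.3  -199.28    1.95] [0.94 0.96] [np.uint64(2568), np.uint64(1152)] 649.0
Bhalf [0] [5.3265e+02 3.
[... 601 characters left out ...]
5] [np.uint64(3087), np.uint64(2229)] 632.0
Bsmall [1] [6.3704e+02 1.8700e+00 1.7000e-01] [0.97] [np.uint64(3087), np.uint64(2229)] 637.0
Bsmall [0, 1] [6.3518e+02 6.8100e+00 1.8000e-01] [0.93 0.95] [np.uint64(3087), np.uint64(2229)] 635.0
Bbig [0] [ 5.5107e+02 -3.6232e+02 -1.5000e-01] [0.] [np.uint64(0), np.uint64(1180)] 660.0
Bbig [1] [ 5.2031e+02 -3.9453e+02 -3.1000e-01] [0.97] [np.uint64(0), np.uint64(1180)] 653.0
Bbig [0, 1] [ 5.2031e+02 -3.9453e+02 -3.1000e-01] [0.   0.97] [np.uint64(0), np.uint64(1180)] 653.0
jar [435.12984525 140.71509139   0.        ] [437.98040492 137.36212591   0.        ]
mill [ 427.49123102 -140.12604585    0.        ] [ 430.66776532 -153.69398809    0.        ]
```

```bash
sed -i '/^do(/d;/^print("jar/d' m.py
cat >> m.py <<'E'
do("half","half",(428,229),(226,288),-.5,h=21)
for uv in ((184,279),(141,326),(236,321),(263,288),(190,310)): print(uv,ray(cs[0],uv,5).round())
print(go(366,-266,150,.37))
E
python3 m.py
```

```text
half [0] [ 5.9304e+02  2.3410e+02 -2.8000e-01] [0.49] [np.uint64(1753), np.uint64(1852)] 638.0
half [1] [ 5.9768e+02  2.3017e+02 -3.7000e-01] [0.99] [np.uint64(1753), np.uint64(1852)] 640.0
half [0, 1] [ 5.9710e+02  2.3054e+02 -3.7000e-01] [0.48 0.98] [np.uint64(1753), np.uint64(1852)] 640.0
(184, 279) [ 287. -215.    5.]
(141, 326) [ 331. -347.    5.]
(236, 321) [ 453. -236.    5.]
(263, 288) [ 428. -140.    5.]
(190, 310) [ 366. -267.    5.]
[ 0.244 -0.244  0.065  0.003]
```

Run:
```python
import cv2
i=cv2.imread("pics/scene0.png")[250:350,100:300]; cv2.imwrite("pics/crop.png",cv2.resize(i,None,fx=4,fy=4))
```

```text
(no output)
```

View pics/crop.png

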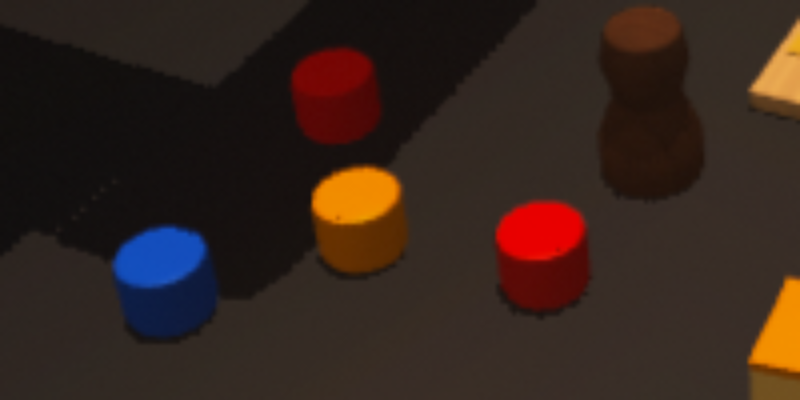

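The crop confirms the orange cheese at (360,218), between the blue (165,280) and the two reds (335,95) and (543,255). Setting out.

Request:
{"name": "drive_tool", "arguments": {"targets": [{"jaw": 0.7,"travel": [0.244,-0.244,0.065],"twist": 0.0},{"jaw": 0.7,"travel": [0.244,-0.244,0.065],"twist": 0.0},{"jaw": 0.7,"travel": [0.244,-0.244,0.065],"twist": 0.0},{"jaw": 0.7,"travel": [0.244,-0.244,0.065],"twist": 0.0},{"jaw": 0.7,"travel": [0.244,-0.244,0.065],"twist": 0.0},{"jaw": 0.7,"travel": [0.244,-0.244,0.065],"twist": 0.0},{"jaw": 0.7,"travel": [0.244,-0.244,0.065],"twist": 0.0},{"jaw": 0.7,"travel": [0.244,-0.244,0.065],"twist": 0.0}]}}

```text
t: 1.17
eef_pos: [359.4, -280.3, 152.9]
tcp_rot: [3.141, -0.0, 0.372]
ft_force: [0.8, -0.5, -0.0]
opening: 0.702
grip_force: 0.0
```

```bash
cat > w.py <<'E'
from h import *; import sys
c=read_camera("wrist"); cv2.imwrite(f"pics/{sys.argv[1]}.png",c["frame"][:,:,::-1]); s=state()
print(s["t"],s["eef_pos"].round(1),s["tcp_rot"].round(3),s["opening"],go(366,-266,8,.37)); print(c["fx"],np.round(c["R"],2),np.round(c["t"]))
print(proj(c,[[366,-266,32],[366,-266,0]]).round())
E
python3 w.py w1
```

```text
1.2167 [ 360.2 -274.3  151.6] [-3.138  0.     0.375] 0.7008099787574099 [ 0.008 -0.006  0.144  0.005]
389.23339055077196 [[ 0.36 -0.93  0.  ]
 [-0.89 -0.35  0.29]
 [-0.27 -0.11 -0.96]] [-392.  209.  401.]
[[313. 216.]
 [314. 207.]]
```

View pics/w1.png

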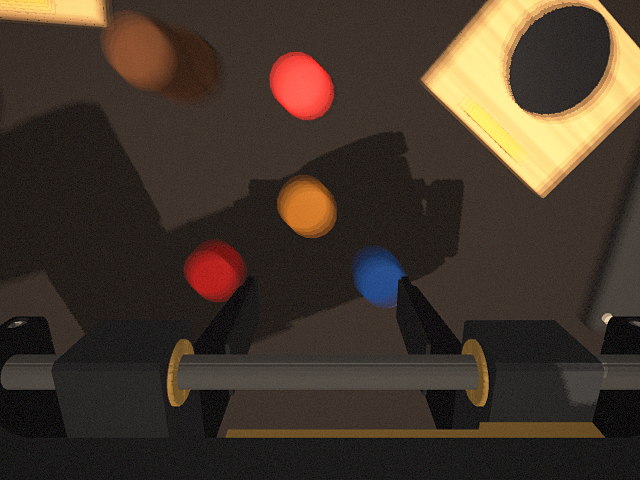

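The settling arm blurs the picture. It shows orange at (307,207), against a predicted (313,211), so the estimate is good to a few mm. I'll descend to z≈70 and check.

Request:
{"name": "drive_tool", "arguments": {"targets": [{"jaw": 0.7,"travel": [0.0,0.0,0.04],"twist": 0.0},{"jaw": 0.7,"travel": [0.0,0.0,0.08],"twist": 0.0},{"jaw": 0.7,"travel": [0.0,0.0,0.08],"twist": 0.0},{"jaw": 0.7,"travel": [0.0,0.0,0.08],"twist": 0.0}]}}

```text
t: 1.55
eef_pos: [358.5, -281.5, 72.3]
tcp_rot: [-3.138, 0.002, 0.373]
ft_force: [-1.2, -0.7, -0.1]
opening: 0.697
grip_force: 0.0
```

```bash
cat > f.py <<'E'
# usage: f.py model u v x y yaw [thr hull]: fit one object in the wrist view
from h import *; import sys
c=read_camera("wrist"); a=sys.argv; p=[float(v) for v in a[4:7]]
thr=int(a[7]) if len(a)>7 else 60
P=proj(c,[[p[0],p[1],20]])[0].round().astype(int)
sd=P if a[2]=="-" else (int(a[2]),int(a[3]))
s=state(); print(s["t"],s["eef_pos"].round(1),s["tcp_rot"][2].round(3),"seed",sd)
if not(0<=sd[0]<640 and 0<=sd[1]<480): sys.exit("out of view")
m=mask(c,sd,thr,len(a)>8); print("area",m.sum(),"bbox",cv2.boundingRect(m))
x,i=fit([c],[m],a[1],p); print(np.round(x,2),np.round(i,3),"travel to it at z8:",go(x[0],x[1],8))
E
python3 f.py small - - 366 -266 0
```

```text
1.6 [ 359.1 -282.3   73.7] 0.373 seed [308 242]
area 4084 bbox (271, 203, 69, 74)
[ 3.6709e+02 -2.6456e+02  2.8000e-01] [0.921] travel to it at z8: [ 0.014 -0.014  0.066  0.   ]
```

Request:
{"name": "drive_tool", "arguments": {"targets": [{"jaw": 0.7,"travel": [0.014,-0.014,0.01],"twist": 0.0},{"jaw": 0.7,"travel": [0.014,-0.014,0.045],"twist": 0.0},{"jaw": 0.7,"travel": [0.014,-0.014,0.065],"twist": 0.0},{"jaw": 0.7,"travel": [0.014,-0.014,0.065],"twist": 0.0},{"jaw": 0.3,"travel": [0.014,-0.014,0.065],"twist": 0.0},{"jaw": 0.3,"travel": [0.014,-0.014,0.065],"twist": 0.0},{"jaw": 0.3,"travel": [0.014,-0.014,0.065],"twist": 0.0},{"jaw": 0.3,"travel": [0.014,-0.014,0.065],"twist": 0.0}]}}

```text
t: 2.27
eef_pos: [367.4, -264.5, 9.4]
tcp_rot: [3.139, -0.001, 0.373]
ft_force: [0.7, 0.1, 0.2]
opening: 0.477
grip_force: 0.0
```

Request:
{"name": "drive_tool", "arguments": {"targets": [{"jaw": 0.3,"travel": [0.0,0.0,-0.01],"twist": 0.0},{"jaw": 0.3,"travel": [0.0,0.0,-0.04],"twist": 0.0},{"jaw": 0.3,"travel": [0.0,0.0,-0.08],"twist": 0.0},{"jaw": 0.3,"travel": [0.0,0.0,-0.12],"twist": 0.0},{"jaw": 0.3,"travel": [0.0,0.0,-0.12],"twist": 0.0}]}}

```text
t: 2.68
eef_pos: [368.7, -265.4, 134.6]
tcp_rot: [3.132, -0.004, 0.373]
ft_force: [-0.9, -0.2, 0.3]
opening: 0.415
grip_force: 30.0
```

Run:
```python
from h import *
print(state()["eef_pos"],go(648,6,128,.37))
```

```text
[ 368.69431891 -265.44427595  134.59762558] [ 0.359 -0.151  0.007  0.003]
```

Run:
```python
from h import *
c=read_camera("side"); u=proj(c,[[368.7,-265.4,130]])[0].astype(int); print(u)
i=c["frame"][max(0,u[1]-50):u[1]+70,u[0]-80:u[0]+80,::-1]; cv2.imwrite("pics/s2.png",cv2.resize(i,None,fx=3,fy=3))
# height of orange bits below the tcp
print([proj(c,[[368.7,-265.4,z]])[0].round() for z in (100,120,134,150,160)], "crop origin",u-[80,50])
```

```text
[381 143]
[array([381., 155.]), array([382., 147.]), array([382., 141.]), array([383., 135.]), array([383., 131.])] crop origin [301  93]
```

View pics/s2.png

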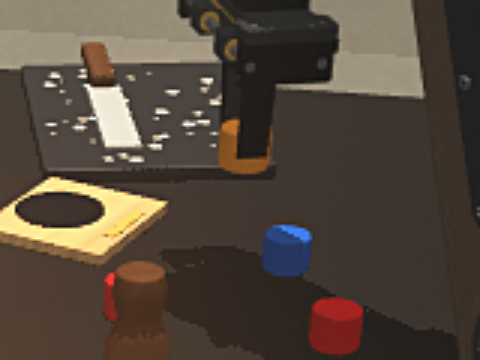

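The side view shows the cheese held level. Its underside is about 10 mm below the fingertips: cheese bottom at (245,171), tip at (252,157) in the crop. On to its board.

Request:
{"name": "drive_tool", "arguments": {"targets": [{"jaw": 0.3,"travel": [0.3,-0.126,0.0],"twist": 0.0},{"jaw": 0.3,"travel": [0.3,-0.126,0.0],"twist": 0.0},{"jaw": 0.3,"travel": [0.3,-0.126,0.0],"twist": 0.0},{"jaw": 0.3,"travel": [0.3,-0.126,0.0],"twist": 0.0},{"jaw": 0.3,"travel": [0.3,-0.126,0.0],"twist": 0.0},{"jaw": 0.3,"travel": [0.3,-0.126,0.0],"twist": 0.0},{"jaw": 0.3,"travel": [0.3,-0.126,0.0],"twist": 0.0},{"jaw": 0.3,"travel": [0.3,-0.126,0.0],"twist": 0.0}]}}

```text
t: 3.4
eef_pos: [601.7, -34.8, 127.2]
tcp_rot: [-3.141, 0.001, 0.374]
ft_force: [0.0, -0.6, -0.9]
opening: 0.408
grip_force: 30.0
```

Request:
{"name": "drive_tool", "arguments": {"targets": [{"jaw": 0.3,"travel": [0.0,0.0,0.0],"twist": 0.0},{"jaw": 0.3,"travel": [0.0,0.0,0.0],"twist": 0.0}]}}

```text
t: 3.57
eef_pos: [600.5, -35.9, 126.7]
tcp_rot: [-3.141, 0.001, 0.375]
ft_force: [-0.0, -0.7, -0.1]
opening: 0.413
grip_force: 30.0
```

```bash
python3 w.py w3
python3 - <<'E'
from h import *
print(go(650,5,60)); c=read_camera("wrist"); print(proj(c,move(prism(rect(120,130),0,12),[635,3,.16])).round()[::2])
E
```

```text
3.6167 [599.8 -36.8 126.9] [-3.141e+00  2.000e-03  3.740e-01] 0.4109814523455966 [-0.301  0.128  0.119  0.004]
389.23339055077196 [[ 0.37 -0.93  0.  ]
 [-0.89 -0.35  0.3 ]
 [-0.28 -0.11 -0.96]] [-253.  515.  470.]
[[463. 546.]
 [453. 513.]]
[ 0.062 -0.021  0.067  0.   ]
[[361. 263.]
 [195. 229.]
 [403. 105.]
 [216.  62.]]
```

View pics/w3.png

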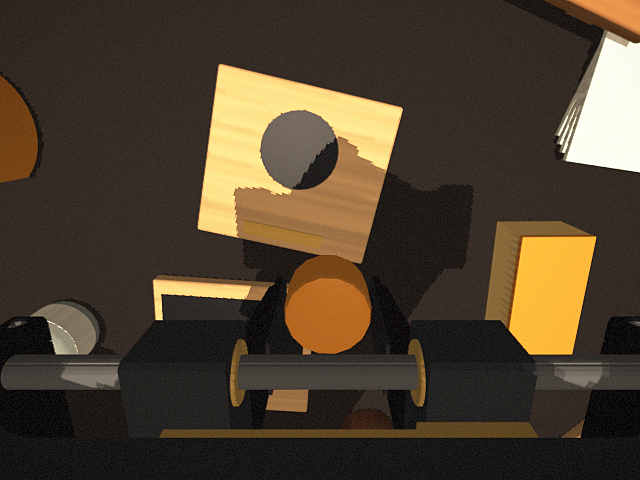

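The board corners at (361,263), (198,230), (403,107) and (219,65) match the prediction within 3 px. Lowering.

Request:
{"name": "drive_tool", "arguments": {"targets": [{"jaw": 0.3,"travel": [0.04,-0.014,0.02],"twist": 0.0},{"jaw": 0.3,"travel": [0.062,-0.021,0.05],"twist": 0.0},{"jaw": 0.3,"travel": [0.062,-0.021,0.08],"twist": 0.0},{"jaw": 0.3,"travel": [0.062,-0.021,0.092],"twist": 0.0},{"jaw": 0.3,"travel": [0.062,-0.021,0.096],"twist": 0.0},{"jaw": 0.3,"travel": [0.062,-0.021,0.1],"twist": 0.0},{"jaw": 0.3,"travel": [0.062,-0.021,0.103],"twist": 0.0},{"jaw": 0.3,"travel": [0.062,-0.021,0.104],"twist": 0.0}]}}

```text
t: 4.33
eef_pos: [650.2, 3.7, 28.0]
tcp_rot: [3.141, -0.001, 0.372]
ft_force: [-14.4, -1.6, 31.8]
opening: 0.412
grip_force: 30.0
```

Request:
{"name": "drive_tool", "arguments": {"targets": [{"jaw": 0.3,"travel": [0.0,0.0,0.0],"twist": 0.0}]}}

```text
t: 4.42
eef_pos: [650.1, 3.7, 28.0]
tcp_rot: [3.141, -0.001, 0.372]
ft_force: [-11.5, -1.0, 21.1]
opening: 0.415
grip_force: 30.0
```

Run:
```python
from h import *
s=state(); print(s["eef_pos"],s["ft_force"])
c=read_camera("side"); u=proj(c,[[650,5,20]])[0].astype(int)
i=c["frame"][u[1]-50:u[1]+50,u[0]-80:u[0]+80,::-1]; cv2.imwrite("pics/s4.png",cv2.resize(i,None,fx=4,fy=4))
```

```text
[650.13491651   3.71843111  28.02369544] [-11.54484115  -1.03619248  21.12151395]
```

View pics/s4.png

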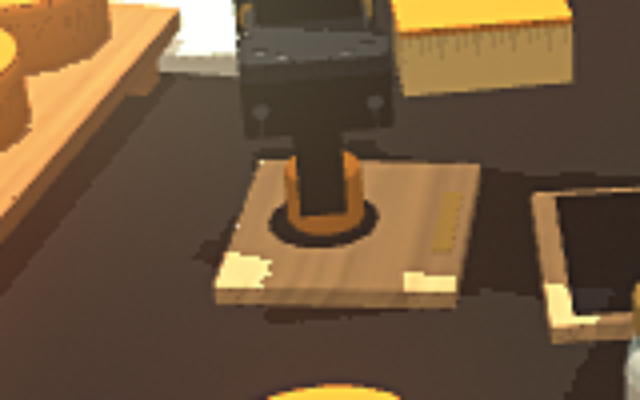

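The cheese sits within the inlay, on the board with contact force. Release and lift.

Request:
{"name": "drive_tool", "arguments": {"targets": [{"jaw": 0.3,"travel": [0.0,0.0,-0.003],"twist": 0.0},{"jaw": 0.7,"travel": [0.0,0.0,-0.003],"twist": 0.0},{"jaw": 0.7,"travel": [0.0,0.0,-0.003],"twist": 0.0},{"jaw": 0.7,"travel": [0.0,0.0,-0.003],"twist": 0.0},{"jaw": 0.7,"travel": [0.0,0.0,-0.003],"twist": 0.0},{"jaw": 0.7,"travel": [0.0,0.0,-0.003],"twist": 0.0},{"jaw": 0.7,"travel": [0.0,0.0,-0.03],"twist": 0.0},{"jaw": 0.7,"travel": [0.0,0.0,-0.07],"twist": 0.0}]}}

```text
t: 5.13
eef_pos: [648.7, 5.0, 91.0]
tcp_rot: [-3.138, 0.007, 0.373]
ft_force: [0.5, -0.3, -0.3]
opening: 0.698
grip_force: 0.0
```

Run:
```python
from h import *
print(state()["eef_pos"],state()["opening"],go(560,215,150,1.2),go(597.5,230.5,150,1.2))
```

```text
[648.65049091   5.00542719  90.99355115] 0.6975872173775107 [-0.006 -0.228 -0.059 -0.827] [ 0.034 -0.229 -0.059 -0.827]
```

Request:
{"name": "drive_tool", "arguments": {"targets": [{"jaw": 0.9,"travel": [0.034,-0.229,-0.059],"twist": -0.827},{"jaw": 0.9,"travel": [0.034,-0.229,-0.059],"twist": -0.827},{"jaw": 0.9,"travel": [0.034,-0.229,-0.059],"twist": -0.827},{"jaw": 0.9,"travel": [0.034,-0.229,-0.059],"twist": -0.827},{"jaw": 0.9,"travel": [0.034,-0.229,-0.059],"twist": -0.827},{"jaw": 0.9,"travel": [0.034,-0.229,-0.059],"twist": -0.827},{"jaw": 0.9,"travel": [0.034,-0.229,-0.059],"twist": -0.827},{"jaw": 0.9,"travel": [0.034,-0.229,-0.059],"twist": -0.827}]}}

```text
t: 5.8
eef_pos: [598.3, 232.4, 153.2]
tcp_rot: [3.141, -0.0, 1.206]
ft_force: [-0.2, -0.6, -0.3]
opening: 0.9
grip_force: 0.0
```

Request:
{"name": "drive_tool", "arguments": {"targets": [{"jaw": 0.9,"travel": [0,0,0],"twist": 0.0},{"jaw": 0.9,"travel": [0,0,0],"twist": 0.0},{"jaw": 0.9,"travel": [0,0,0],"twist": 0.0}]}}

```text
t: 6.05
eef_pos: [599.0, 229.5, 152.5]
tcp_rot: [-3.141, 0.001, 1.196]
ft_force: [0.4, -0.8, -0.1]
opening: 0.903
grip_force: 0.0
```

```bash
python3 f.py half - - 597.5 230.5 -.37
python3 - <<'E'
from h import *
print(go(597.5,230.5,8,1.2),state()["tcp_rot"])
E
```

```text
6.1 [599.1 229.5 152.5] 1.197 seed [324 225]
area 7304 bbox (288, 162, 70, 134)
[ 5.9655e+02  2.2877e+02 -4.0000e-01] [0.986] travel to it at z8: [-0.002 -0.002  0.145  0.   ]
[ 0.    -0.002  0.145 -0.003] [-3.14117489e+00  4.78811155e-04  1.19684561e+00]
```

Request:
{"name": "drive_tool", "arguments": {"targets": [{"jaw": 0.7,"travel": [-0.002,-0.002,0.03],"twist": 0.027},{"jaw": 0.7,"travel": [-0.002,-0.002,0.07],"twist": 0.027},{"jaw": 0.7,"travel": [-0.002,-0.002,0.1],"twist": 0.027},{"jaw": 0.7,"travel": [-0.002,-0.002,0.13],"twist": 0.027},{"jaw": 0.7,"travel": [-0.002,-0.002,0.143],"twist": 0.027},{"jaw": 0.4,"travel": [-0.002,-0.002,0.143],"twist": 0.027},{"jaw": 0.4,"travel": [-0.002,-0.002,0.143],"twist": 0.027},{"jaw": 0.4,"travel": [-0.002,-0.002,0.143],"twist": 0.027}]}}

```text
t: 6.77
eef_pos: [597.2, 229.4, 11.6]
tcp_rot: [3.14, -0.001, 1.172]
ft_force: [-0.4, 0.9, 0.3]
opening: 0.546
grip_force: 1.2
```

Request:
{"name": "drive_tool", "arguments": {"targets": [{"jaw": 0.4,"travel": [0,0,0],"twist": 0.0},{"jaw": 0.4,"travel": [0,0,0],"twist": 0.0},{"jaw": 0.4,"travel": [0,0,0],"twist": 0.0}]}}

```text
t: 7.02
eef_pos: [597.1, 229.6, 11.7]
tcp_rot: [3.139, -0.002, 1.173]
ft_force: [-0.5, -1.3, 6.8]
opening: 0.524
grip_force: 30.0
```

Request:
{"name": "drive_tool", "arguments": {"targets": [{"jaw": 0.4,"travel": [0,0,-0.02],"twist": 0.0},{"jaw": 0.4,"travel": [0,0,-0.06],"twist": 0.0},{"jaw": 0.4,"travel": [0,0,-0.1],"twist": 0.0},{"jaw": 0.4,"travel": [0,0,-0.12],"twist": 0.0}]}}

```text
t: 7.35
eef_pos: [597.3, 229.8, 134.9]
tcp_rot: [3.137, -0.003, 1.173]
ft_force: [2.2, 0.9, -1.8]
opening: 0.524
grip_force: 30.0
```

Run:
```python
from h import *
print(state()["eef_pos"],state()["grip_force"],go(518,335,132,1.48))
```

```text
[597.31730313 229.81221271 134.91106573] 29.99484971165657 [ 0.066 -0.114  0.003 -0.307]
```

Request:
{"name": "drive_tool", "arguments": {"targets": [{"jaw": 0.4,"travel": [0.035,-0.057,0],"twist": -0.12},{"jaw": 0.4,"travel": [0.066,-0.114,0],"twist": -0.24},{"jaw": 0.4,"travel": [0.066,-0.114,0],"twist": -0.307},{"jaw": 0.4,"travel": [0.066,-0.114,0],"twist": -0.307},{"jaw": 0.4,"travel": [0.066,-0.114,0],"twist": -0.307},{"jaw": 0.4,"travel": [0.066,-0.114,0],"twist": -0.307}]}}

```text
t: 7.85
eef_pos: [516.8, 334.6, 130.4]
tcp_rot: [3.141, -0.0, 1.48]
ft_force: [0.6, -0.5, -2.1]
opening: 0.522
grip_force: 30.0
```

```bash
python3 w.py w5
python3 - <<'E'
from h import *
print(go(528,405,60,1.48)); c=read_camera("wrist"); print(proj(c,move(prism(rect(120,130),0,12),[513.4,407,-.09])).round()[::2])
E
```

```text
7.9 [517.3 333.9 130.2] [ 3.141 -0.     1.479] 0.5245104691035951 [-0.611 -0.096  0.122  1.109]
389.23339055077196 [[ 1.   -0.09  0.  ]
 [-0.09 -0.95  0.3 ]
 [-0.02 -0.29 -0.96]] [-486.  355.  423.]
[[246. 730.]
 [251. 692.]]
[ 0.072  0.004  0.07  -0.001]
[[234. 221.]
 [220.  33.]
 [391. 221.]
 [400.  33.]]
```

View pics/w5.png

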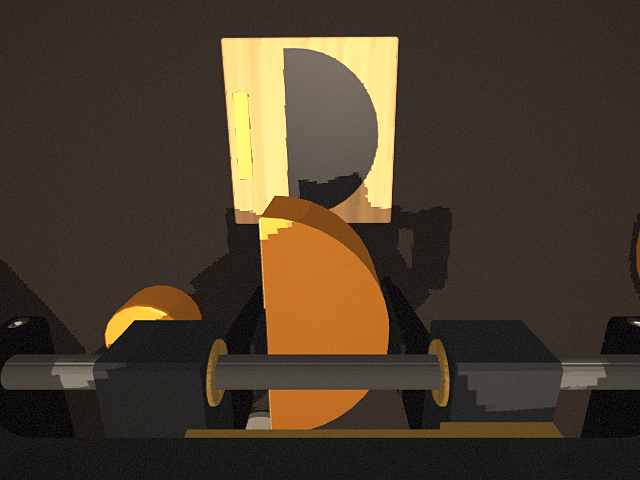

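The board corners at (235,222), (221,37), (392,222) and (398,37) are within 4 px of the prediction. The half wheel's cut face is on the straight side (left). Lowering.

Request:
{"name": "drive_tool", "arguments": {"targets": [{"jaw": 0.4,"travel": [0.035,0.002,0.0],"twist": 0.0},{"jaw": 0.4,"travel": [0.071,0.004,0.02],"twist": 0.0},{"jaw": 0.4,"travel": [0.071,0.004,0.055],"twist": 0.0},{"jaw": 0.4,"travel": [0.071,0.004,0.085],"twist": 0.0},{"jaw": 0.4,"travel": [0.071,0.004,0.096],"twist": 0.0},{"jaw": 0.4,"travel": [0.071,0.004,0.101],"twist": 0.0},{"jaw": 0.4,"travel": [0.071,0.004,0.104],"twist": 0.0},{"jaw": 0.4,"travel": [0.071,0.004,0.105],"twist": 0.0}]}}

```text
t: 8.62
eef_pos: [528.2, 404.4, 25.9]
tcp_rot: [3.14, -0.001, 1.479]
ft_force: [-0.8, -0.5, -1.5]
opening: 0.524
grip_force: 30.0
```

Request:
{"name": "drive_tool", "arguments": {"targets": [{"jaw": 0.4,"travel": [0,0,0.001],"twist": 0.0},{"jaw": 0.4,"travel": [0,0,0.002],"twist": 0.0}]}}

```text
t: 8.78
eef_pos: [527.9, 404.9, 24.4]
tcp_rot: [3.14, -0.001, 1.479]
ft_force: [0.3, -0.6, -1.5]
opening: 0.522
grip_force: 30.0
```

Request:
{"name": "drive_tool", "arguments": {"targets": [{"jaw": 0.4,"travel": [0,0,0.0015],"twist": 0.0},{"jaw": 0.4,"travel": [0,0,0.0025],"twist": 0.0},{"jaw": 0.4,"travel": [0,0,0.0025],"twist": 0.0}]}}

```text
t: 9.03
eef_pos: [527.8, 404.9, 23.7]
tcp_rot: [3.139, -0.001, 1.48]
ft_force: [-4.8, -4.7, 19.1]
opening: 0.523
grip_force: 30.0
```

Request:
{"name": "drive_tool", "arguments": {"targets": [{"jaw": 0.4,"travel": [0,0,-0.0015],"twist": 0.0},{"jaw": 0.8,"travel": [0,0,-0.0015],"twist": 0.0},{"jaw": 0.8,"travel": [0,0,-0.0015],"twist": 0.0},{"jaw": 0.8,"travel": [0,0,-0.0015],"twist": 0.0},{"jaw": 0.8,"travel": [0,0,-0.0015],"twist": 0.0},{"jaw": 0.8,"travel": [0,0,-0.0015],"twist": 0.0},{"jaw": 1.0,"travel": [0,0,-0.03],"twist": 0.0},{"jaw": 1.0,"travel": [0,0,-0.07],"twist": 0.0}]}}

```text
t: 9.7
eef_pos: [525.6, 403.8, 87.6]
tcp_rot: [-3.136, 0.004, 1.48]
ft_force: [0.6, 0.3, -0.3]
opening: 0.888
grip_force: 0.0
```

Run:
```python
from h import *
print(state()["eef_pos"],state()["opening"],go(372,264,150,1.48))
```

```text
[525.62952575 403.75418971  87.60964321] 0.8878919278259226 [-0.153 -0.14  -0.062 -0.   ]
```

Request:
{"name": "drive_tool", "arguments": {"targets": [{"jaw": 1.0,"travel": [-0.153,-0.14,-0.062],"twist": 0.0},{"jaw": 1.0,"travel": [-0.153,-0.14,-0.062],"twist": 0.0},{"jaw": 1.0,"travel": [-0.153,-0.14,-0.062],"twist": 0.0},{"jaw": 1.0,"travel": [-0.153,-0.14,-0.062],"twist": 0.0},{"jaw": 1.0,"travel": [-0.153,-0.14,-0.062],"twist": 0.0},{"jaw": 1.0,"travel": [-0.153,-0.14,-0.062],"twist": 0.0},{"jaw": 1.0,"travel": [-0.153,-0.14,-0.062],"twist": 0.0},{"jaw": 1.0,"travel": [-0.153,-0.14,-0.062],"twist": 0.0}]}}

```text
t: 10.37
eef_pos: [374.7, 265.5, 152.8]
tcp_rot: [3.14, -0.001, 1.479]
ft_force: [0.6, 0.3, -1.0]
opening: 1.001
grip_force: 0.0
```

```bash
python3 f.py big - - 372 264 0
```

```text
10.4167 [375.  265.8 152.4] 1.48 seed [323 228]
area 5682 bbox (280, 183, 84, 87)
[ 3.716e+02  2.662e+02 -5.000e-02] [0.945] travel to it at z8: [ 0.    -0.003  0.144  0.   ]
```

Request:
{"name": "drive_tool", "arguments": {"targets": [{"jaw": 0.85,"travel": [0,-0.003,0.03],"twist": 0},{"jaw": 0.85,"travel": [0,-0.003,0.07],"twist": 0},{"jaw": 0.85,"travel": [0,-0.003,0.105],"twist": 0},{"jaw": 0.85,"travel": [0,-0.003,0.132],"twist": 0},{"jaw": 0.85,"travel": [0,-0.003,0.142],"twist": 0},{"jaw": 0.5,"travel": [0,-0.003,0.142],"twist": 0},{"jaw": 0.5,"travel": [0,-0.003,0.142],"twist": 0},{"jaw": 0.5,"travel": [0,-0.003,0.142],"twist": 0}]}}

```text
t: 11.08
eef_pos: [371.5, 265.9, 10.6]
tcp_rot: [3.141, -0.0, 1.48]
ft_force: [0.8, 0.7, -0.6]
opening: 0.697
grip_force: 1.0
```

Request:
{"name": "drive_tool", "arguments": {"targets": [{"jaw": 0.5,"travel": [0,0,0],"twist": 0.0},{"jaw": 0.5,"travel": [0,0,0],"twist": 0.0}]}}

```text
t: 11.25
eef_pos: [371.3, 265.7, 11.1]
tcp_rot: [3.14, -0.001, 1.48]
ft_force: [0.5, -0.0, -1.7]
opening: 0.672
grip_force: 30.0
```

Request:
{"name": "drive_tool", "arguments": {"targets": [{"jaw": 0.5,"travel": [0,0,-0.02],"twist": 0.0},{"jaw": 0.5,"travel": [0,0,-0.06],"twist": 0.0},{"jaw": 0.5,"travel": [0,0,-0.1],"twist": 0.0},{"jaw": 0.5,"travel": [0,0,-0.13],"twist": 0.0},{"jaw": 0.5,"travel": [0,0,-0.13],"twist": 0.0}]}}

```text
t: 11.67
eef_pos: [372.7, 266.5, 146.1]
tcp_rot: [3.133, -0.005, 1.48]
ft_force: [1.4, 0.1, -0.9]
opening: 0.668
grip_force: 30.0
```

Run:
```python
from h import *
print(state()["eef_pos"],state()["grip_force"],go(533,-399,140,1.48))
```

```text
[372.70303171 266.48095957 146.0830804 ] 29.999009370803833 [-0.648  0.22   0.006 -0.   ]
```

Request:
{"name": "drive_tool", "arguments": {"targets": [{"jaw": 0.5,"travel": [-0.308,0.105,0],"twist": 0.0},{"jaw": 0.5,"travel": [-0.308,0.105,0],"twist": 0.0},{"jaw": 0.5,"travel": [-0.308,0.105,0],"twist": 0.0},{"jaw": 0.5,"travel": [-0.308,0.105,0],"twist": 0.0},{"jaw": 0.5,"travel": [-0.308,0.105,0],"twist": 0.0},{"jaw": 0.5,"travel": [-0.308,0.105,0],"twist": 0.0},{"jaw": 0.5,"travel": [-0.308,0.105,0],"twist": 0.0},{"jaw": 0.5,"travel": [-0.308,0.105,0],"twist": 0.0}]}}

```text
t: 12.33
eef_pos: [447.6, -53.6, 140.6]
tcp_rot: [3.14, 0.0, 1.479]
ft_force: [0.3, -0.0, -2.1]
opening: 0.673
grip_force: 30.0
```

Request:
{"name": "drive_tool", "arguments": {"targets": [{"jaw": 0.5,"travel": [-0.31,0.105,0],"twist": 0.0},{"jaw": 0.5,"travel": [-0.31,0.105,0],"twist": 0.0},{"jaw": 0.5,"travel": [-0.31,0.105,0],"twist": 0.0},{"jaw": 0.5,"travel": [-0.31,0.105,0],"twist": 0.0},{"jaw": 0.5,"travel": [-0.31,0.105,0],"twist": 0.0},{"jaw": 0.5,"travel": [-0.31,0.105,0],"twist": 0.0},{"jaw": 0.5,"travel": [-0.31,0.105,0],"twist": 0.0},{"jaw": 0.5,"travel": [-0.31,0.105,0],"twist": 0.0}]}}

```text
t: 13.0
eef_pos: [523.8, -371.9, 140.3]
tcp_rot: [3.141, 0.001, 1.479]
ft_force: [1.1, 0.1, -1.5]
opening: 0.669
grip_force: 30.0
```

Request:
{"name": "drive_tool", "arguments": {"targets": [{"jaw": 0.5,"travel": [-0.03,0.01,0],"twist": 0.0},{"jaw": 0.5,"travel": [-0.03,0.01,0],"twist": 0.0},{"jaw": 0.5,"travel": [-0.03,0.01,0],"twist": 0.0}]}}

```text
t: 13.25
eef_pos: [530.5, -401.0, 139.5]
tcp_rot: [-3.141, -0.0, 1.478]
ft_force: [0.2, 0.8, -1.1]
opening: 0.668
grip_force: 30.0
```

Run:
```python
from h import *
print(state()["eef_pos"],state()["grip_force"],go(533,-399,24,1.48))
```

```text
[ 530.52959699 -401.04884243  139.47018462] 29.998822510242462 [ 0.002  0.002  0.115 -0.002]
```

Request:
{"name": "drive_tool", "arguments": {"targets": [{"jaw": 0.5,"travel": [0.002,0.002,0.03],"twist": 0.0},{"jaw": 0.5,"travel": [0.002,0.002,0.07],"twist": 0.0},{"jaw": 0.5,"travel": [0.002,0.002,0.095],"twist": 0.0},{"jaw": 0.5,"travel": [0.002,0.002,0.107],"twist": 0.0},{"jaw": 0.5,"travel": [0.002,0.002,0.111],"twist": 0.0},{"jaw": 0.5,"travel": [0.002,0.002,0.113],"twist": 0.0},{"jaw": 0.5,"travel": [0.002,0.002,0.115],"twist": 0.0},{"jaw": 0.5,"travel": [0.002,0.002,0.116],"twist": 0.0}]}}

```text
t: 13.92
eef_pos: [533.8, -398.5, 25.9]
tcp_rot: [3.14, 0.002, 1.48]
ft_force: [-0.5, -0.1, -1.3]
opening: 0.666
grip_force: 30.0
```

Request:
{"name": "drive_tool", "arguments": {"targets": [{"jaw": 0.5,"travel": [0,0,0.001],"twist": 0.0},{"jaw": 0.5,"travel": [0,0,0.0015],"twist": 0.0}]}}

```text
t: 14.08
eef_pos: [533.5, -398.4, 23.9]
tcp_rot: [3.14, 0.001, 1.48]
ft_force: [0.4, -0.5, -2.2]
opening: 0.669
grip_force: 30.0
```

Request:
{"name": "drive_tool", "arguments": {"targets": [{"jaw": 0.5,"travel": [0,0,0.0015],"twist": 0.0},{"jaw": 0.5,"travel": [0,0,0.002],"twist": 0.0},{"jaw": 0.5,"travel": [0,0,0.002],"twist": 0.0}]}}

```text
t: 14.33
eef_pos: [533.5, -398.4, 22.8]
tcp_rot: [3.14, 0.001, 1.48]
ft_force: [-3.2, 2.9, 12.2]
opening: 0.669
grip_force: 30.0
```

Request:
{"name": "drive_tool", "arguments": {"targets": [{"jaw": 0.5,"travel": [0,0,-0.001],"twist": 0.0},{"jaw": 1.0,"travel": [0,0,-0.001],"twist": 0.0},{"jaw": 1.0,"travel": [0,0,-0.001],"twist": 0.0},{"jaw": 1.0,"travel": [0,0,-0.001],"twist": 0.0},{"jaw": 1.0,"travel": [0,0,-0.001],"twist": 0.0},{"jaw": 1.0,"travel": [0,0,-0.001],"twist": 0.0},{"jaw": 1.0,"travel": [0,0,-0.03],"twist": 0.0},{"jaw": 1.0,"travel": [0,0,-0.07],"twist": 0.0}]}}

```text
t: 15.0
eef_pos: [531.8, -397.0, 88.3]
tcp_rot: [-3.136, -0.004, 1.48]
ft_force: [0.0, -1.0, -0.2]
opening: 0.992
grip_force: 0.0
```

Run:
```python
from h import *
print(state()["eef_pos"],state()["opening"],go(616,-200,150,.38))
```

```text
[ 531.84644232 -396.95893602   88.33566324] 0.9924765761891851 [ 0.204  0.066 -0.062  1.1  ]
```

Request:
{"name": "drive_tool", "arguments": {"targets": [{"jaw": 0.9,"travel": [0.204,0.066,-0.062],"twist": 1.1},{"jaw": 0.9,"travel": [0.204,0.066,-0.062],"twist": 1.1},{"jaw": 0.9,"travel": [0.204,0.066,-0.062],"twist": 1.1},{"jaw": 0.9,"travel": [0.204,0.066,-0.062],"twist": 1.1},{"jaw": 0.9,"travel": [0.204,0.066,-0.062],"twist": 1.1},{"jaw": 0.9,"travel": [0.204,0.066,-0.062],"twist": 1.1},{"jaw": 0.9,"travel": [0.204,0.066,-0.062],"twist": 1.1},{"jaw": 0.9,"travel": [0.204,0.066,-0.062],"twist": 1.1}]}}

```text
t: 15.67
eef_pos: [618.2, -199.3, 153.4]
tcp_rot: [3.141, -0.0, 0.484]
ft_force: [0.2, 0.3, -0.9]
opening: 0.902
grip_force: 0.0
```

Request:
{"name": "drive_tool", "arguments": {"targets": [{"jaw": 0.9,"travel": [0,0,0],"twist": 0.22},{"jaw": 0.9,"travel": [0,0,0],"twist": 0.22},{"jaw": 0.9,"travel": [0,0,0],"twist": 0.22}]}}

```text
t: 15.92
eef_pos: [617.5, -200.8, 152.9]
tcp_rot: [3.142, 0.0, 0.263]
ft_force: [0.1, -0.4, -0.5]
opening: 0.905
grip_force: 0.0
```

```bash
python3 f.py block - - 616.5 -199.5 -1.19
python3 - <<'E'
from h import *
print(go(616.5,-199.5,8,.38))
E
```

```text
15.9667 [ 617.5 -200.9  152.8] 0.269 seed [326 227]
area 9054 bbox (282, 157, 84, 141)
[ 617.89 -199.58   -1.19] [0.995] travel to it at z8: [ 0.001 -0.001  0.145  0.   ]
[-0.001 -0.002  0.145 -0.111]
```

Request:
{"name": "drive_tool", "arguments": {"targets": [{"jaw": 0.7,"travel": [0.001,-0.001,0.03],"twist": -0.111},{"jaw": 0.7,"travel": [0.001,-0.001,0.07],"twist": -0.111},{"jaw": 0.7,"travel": [0.001,-0.001,0.1],"twist": -0.111},{"jaw": 0.7,"travel": [0.001,-0.001,0.13],"twist": -0.111},{"jaw": 0.7,"travel": [0.001,-0.001,0.143],"twist": -0.111},{"jaw": 0.4,"travel": [0.001,-0.001,0.143],"twist": -0.111},{"jaw": 0.4,"travel": [0.001,-0.001,0.143],"twist": -0.111},{"jaw": 0.4,"travel": [0.001,-0.001,0.143],"twist": -0.111}]}}

```text
t: 16.63
eef_pos: [619.1, -200.1, 11.7]
tcp_rot: [3.14, -0.002, 0.379]
ft_force: [0.3, 1.8, -0.7]
opening: 0.544
grip_force: 1.2
```

Request:
{"name": "drive_tool", "arguments": {"targets": [{"jaw": 0.4,"travel": [0,0,0],"twist": 0.0},{"jaw": 0.4,"travel": [0,0,0],"twist": 0.0},{"jaw": 0.4,"travel": [0,0,0],"twist": 0.0}]}}

```text
t: 16.88
eef_pos: [619.1, -200.1, 11.8]
tcp_rot: [3.139, -0.002, 0.379]
ft_force: [0.3, 0.3, 7.3]
opening: 0.524
grip_force: 30.0
```

Request:
{"name": "drive_tool", "arguments": {"targets": [{"jaw": 0.4,"travel": [0,0,-0.02],"twist": 0.0},{"jaw": 0.4,"travel": [0,0,-0.06],"twist": 0.0},{"jaw": 0.4,"travel": [0,0,-0.1],"twist": 0.0},{"jaw": 0.4,"travel": [0,0,-0.13],"twist": 0.0},{"jaw": 0.4,"travel": [0,0,-0.13],"twist": 0.0}]}}

```text
t: 17.3
eef_pos: [620.5, -200.6, 147.3]
tcp_rot: [3.134, -0.007, 0.379]
ft_force: [0.7, -0.3, -1.8]
opening: 0.522
grip_force: 30.0
```

Run:
```python
from h import *
print(state()["eef_pos"],state()["grip_force"],go(487.7,4.9,140,1.87))
```

```text
[ 620.48592494 -200.61321816  147.25485638] 29.996731281280518 [-0.047 -0.24   0.007 -1.491]
```

Request:
{"name": "drive_tool", "arguments": {"targets": [{"jaw": 0.4,"travel": [-0.053,-0.17,0],"twist": -1.491},{"jaw": 0.4,"travel": [-0.053,-0.17,0],"twist": -1.491},{"jaw": 0.4,"travel": [-0.053,-0.17,0],"twist": -1.491},{"jaw": 0.4,"travel": [-0.053,-0.17,0],"twist": -1.491},{"jaw": 0.4,"travel": [-0.053,-0.17,0],"twist": -1.491},{"jaw": 0.4,"travel": [-0.053,-0.17,0],"twist": -1.491},{"jaw": 0.4,"travel": [-0.053,-0.17,0],"twist": -1.491},{"jaw": 0.4,"travel": [-0.053,-0.17,0],"twist": -1.491}]}}

```text
t: 17.97
eef_pos: [505.9, -60.9, 140.1]
tcp_rot: [3.141, 0.0, 1.385]
ft_force: [-0.1, -0.6, -2.4]
opening: 0.525
grip_force: 30.0
```

Request:
{"name": "drive_tool", "arguments": {"targets": [{"jaw": 0.4,"travel": [0,0,0],"twist": -0.125},{"jaw": 0.4,"travel": [0,0,0],"twist": -0.25},{"jaw": 0.4,"travel": [0,0,0],"twist": -0.375},{"jaw": 0.4,"travel": [0,0,0],"twist": -0.491},{"jaw": 0.4,"travel": [0,0,0],"twist": -0.491},{"jaw": 0.4,"travel": [0,0,0],"twist": -0.491}]}}

```text
t: 18.47
eef_pos: [506.0, -61.3, 139.9]
tcp_rot: [3.142, 0.0, 1.866]
ft_force: [0.8, 0.1, -1.6]
opening: 0.523
grip_force: 30.0
```

```bash
python3 w.py w6
python3 - <<'E'
from h import *
print(go(487.7,4.9,24,1.87)); c=read_camera("wrist"); print(proj(c,move(prism(rect(120,130),0,12),[473.4,.4,.3])).round()[::2])
E
```

```text
18.5167 [506.  -61.3 139.9] [3.142 0.    1.865] 0.5217302333899211 [-0.155 -0.193  0.132  1.495]
389.23339055077196 [[ 0.96  0.29  0.  ]
 [ 0.28 -0.91  0.3 ]
 [ 0.09 -0.28 -0.96]] [-468. -208.  259.]
[[102. 406.]
 [121. 382.]]
[ 0.069  0.002  0.116 -0.005]
[[234. 223.]
 [219.  42.]
 [385. 222.]
 [392.  41.]]
```

View pics/w6.png

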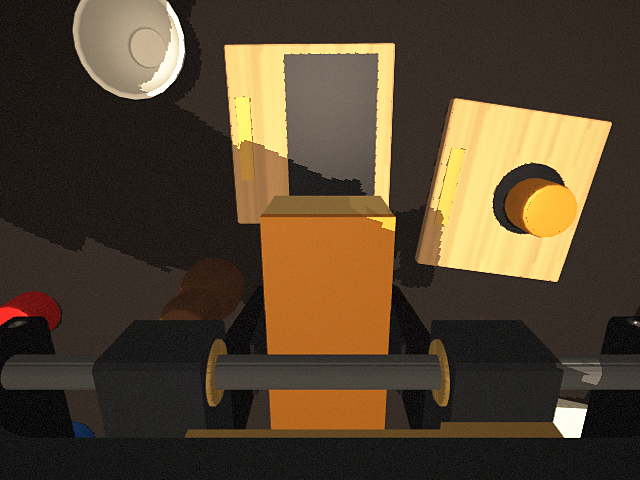

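Board corners (238,223), (225,45) and (394,44) lie about 4 px right of the prediction, so I shift 3 mm. Lowering.

Request:
{"name": "drive_tool", "arguments": {"targets": [{"jaw": 0.4,"travel": [0.034,0.002,0.0],"twist": 0.0},{"jaw": 0.4,"travel": [0.068,0.005,0.02],"twist": 0.0},{"jaw": 0.4,"travel": [0.068,0.005,0.06],"twist": 0.0},{"jaw": 0.4,"travel": [0.068,0.005,0.09],"twist": 0.0},{"jaw": 0.4,"travel": [0.068,0.005,0.105],"twist": 0.0},{"jaw": 0.4,"travel": [0.068,0.005,0.111],"twist": 0.0},{"jaw": 0.4,"travel": [0.068,0.005,0.114],"twist": 0.0},{"jaw": 0.4,"travel": [0.068,0.005,0.115],"twist": 0.0}]}}

```text
t: 19.23
eef_pos: [491.2, 5.0, 25.1]
tcp_rot: [3.141, 0.0, 1.868]
ft_force: [0.1, -0.4, -1.9]
opening: 0.524
grip_force: 30.0
```

Request:
{"name": "drive_tool", "arguments": {"targets": [{"jaw": 0.4,"travel": [0,0,0.001],"twist": 0.0},{"jaw": 0.4,"travel": [0,0,0.0015],"twist": 0.0}]}}

```text
t: 19.4
eef_pos: [491.5, 5.0, 24.3]
tcp_rot: [3.14, 0.001, 1.869]
ft_force: [-0.3, -0.1, -0.9]
opening: 0.526
grip_force: 30.0
```

Request:
{"name": "drive_tool", "arguments": {"targets": [{"jaw": 0.4,"travel": [0,0,0.0015],"twist": 0.0},{"jaw": 0.4,"travel": [0,0,0.0015],"twist": 0.0}]}}

```text
t: 19.57
eef_pos: [491.5, 4.9, 23.7]
tcp_rot: [3.139, 0.001, 1.869]
ft_force: [-2.3, -0.7, 15.9]
opening: 0.526
grip_force: 30.0
```

Request:
{"name": "drive_tool", "arguments": {"targets": [{"jaw": 0.4,"travel": [0,0,-0.0005],"twist": 0.0},{"jaw": 0.8,"travel": [0,0,-0.0005],"twist": 0.0},{"jaw": 0.8,"travel": [0,0,-0.0005],"twist": 0.0},{"jaw": 0.8,"travel": [0,0,-0.0005],"twist": 0.0},{"jaw": 0.8,"travel": [0,0,-0.0005],"twist": 0.0},{"jaw": 0.8,"travel": [0,0,-0.0005],"twist": 0.0},{"jaw": 0.8,"travel": [0,0,-0.03],"twist": 0.0},{"jaw": 0.8,"travel": [0,0,-0.07],"twist": 0.0}]}}

```text
t: 20.23
eef_pos: [489.4, 5.3, 90.4]
tcp_rot: [-3.136, -0.002, 1.869]
ft_force: [0.5, 0.2, -0.0]
opening: 0.804
grip_force: 0.0
```

Request:
{"name": "drive_tool", "arguments": {"targets": [{"jaw": 0.8,"travel": [-0.0,0,-0.04],"twist": 0.0},{"jaw": 0.8,"travel": [-0.0,0,-0.08],"twist": 0.0},{"jaw": 0.8,"travel": [-0.0,0,-0.12],"twist": 0.0},{"jaw": 0.8,"travel": [-0.0,0,-0.16],"twist": 0.0},{"jaw": 0.8,"travel": [0,0,-0.16],"twist": 0.0}]}}

```text
t: 20.65
eef_pos: [493.0, 5.0, 258.8]
tcp_rot: [3.132, 0.004, 1.869]
ft_force: [0.6, -0.2, -0.7]
opening: 0.798
grip_force: 0.0
```

```bash
cat > fin.py <<'E'
from h import *
C=[read_camera("scene"),read_camera("side"),read_camera("wrist")]
for k,n in enumerate(("f_scene","f_side","f_wrist")): cv2.imwrite(f"pics/{n}.png",C[k]["frame"][:,:,::-1])
import sys
i=[C[0]["frame"][170:440,120:480,::-1],C[1]["frame"][140:440,160:400,::-1]]
a,b=[cv2.resize(x,(int(x.shape[1]*600/x.shape[0]),600)) for x in i]
o=np.hstack([a,b]); f=min(800/o.shape[1],600/o.shape[0]); cv2.imwrite("pics/fin.png",cv2.resize(o,None,fx=f,fy=f))
E
python3 fin.py
```

```text
(no output)
```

View pics/fin.png

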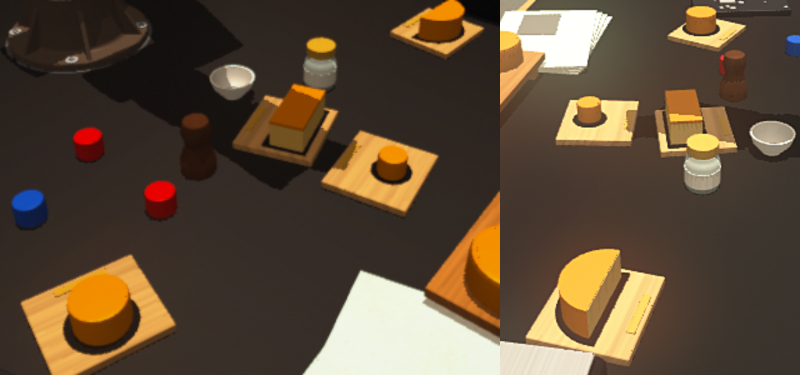

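View pics/f_wrist.png

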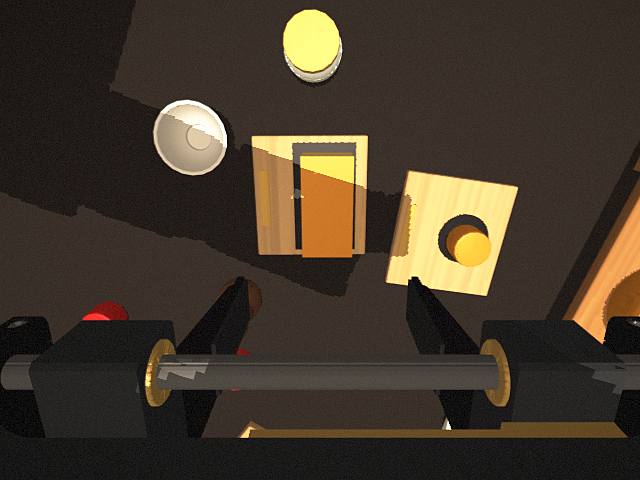

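Run:
```python
from h import *
w=read_camera("wrist"); s=read_camera("scene")
p=np.array([ray(w,q,54) for q in((300,153),(355,154),(302,257),(353,257))]); print("block",p.mean(0).round(),np.arctan2(*(p[1]-p[0])[1::-1]))
def inb(P,b):
    d=np.array(P[:2])-b[:2]; c,t=np.cos(b[2]),np.sin(b[2]); return np.round([d[0]*c+d[1]*t,-d[0]*t+d[1]*c],1)
print(inb(p.mean(0),[475.5,1,.3]), inb(ray(s,(191.3,383.8),52),[518,-394,-.34]), inb(ray(s,(402.2,280.9),44),[634,3.5,.165]))
print("board",proj(w,move(prism(rect(120,130),0,12),[475.5,1,.3])).round()[::2])
q=state(); print(q["t"],q["grip_force"],abs(q["qvel"]).max())
```

```text
block [492.   5.  54.] 0.28047596501504596
[17.1 -0.9] [17.9  1.1] [15.1 -6. ]
board [[259. 255.]
 [252. 135.]
 [366. 255.]
 [369. 135.]]
20.9 0.0 0.0077874144679951525
```

Run:
```python
from h import *
for n,seed in (("wrist",(472,246)),("scene",(402,281)),("side",None)):
    c=read_camera(n); h=cv2.cvtColor(c["frame"],cv2.COLOR_RGB2HSV)
    u=proj(c,[[650,5,30]])[0].astype(int)
    for sat in (190,210,230):
        m=((h[:,:,1]>sat)&(h[:,:,2]>80)).astype(np.uint8); _,l,st,_=cv2.connectedComponentsWithStats(m); k=l[u[1],u[0]]
        if not k or st[k][4]>3000: continue
        m=(l==k).astype(np.uint8); f=lambda p:-iou(c,m,move(M["small"]+[0,0,12],[p[0],p[1],0]))
        r=minimize(f,[650,5],method="Nelder-Mead",options=dict(initial_simplex=[[650,5],[660,5],[650,15]]))
        d=r.x-[634,3.5]; print(n,sat,r.x.round(1),round(-r.fun,2),(d@[[.986,-.164],[.164,.986]]).round(1))
```

```text
scene 190 [648.    4.8] 0.85 [14. -1.]
scene 210 [648.2   3.9] 0.83 [14.1 -2. ]
scene 230 [648.8   3.5] 0.81 [14.6 -2.5]
```

All four are well within tolerance; handing in.

```bash
python3 -c "from cell import job_done; print(job_done())"
```

```text
the job is handed in; nothing more can be done
None
```

All four cheeses are set down in their own inlays, the jar and mill were left where they stood, and the job was handed in at about 21 s; the half wheel's final position was checked only by eye in the side view, and no verdict came back.

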